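Lay a screwdriver in the demagnetiser and pull its start knob

TASK

Demagnetise the yellow-handled screwdriver: set it down (do not drop it) in the two V-rests of the demagnetiser, handle centred in both rests and blade pointing away from you between the two copper pole blocks, and let go of it. Then switch the demagnetiser on: pull its red spring knob straight out as far as it goes, keep it out for a good second, and let it go back fully home to rest. Leave the screwdriver lying in the rests and the green screwdriver and the copper ring where they are.

Things in the scene. Friction and masses are not known exactly. Their poses are not given: they have to be found in the camera images.
- demag: bench demagnetiser, fixed to the bench, yaw within 0.2 rad. Origin at bench level; +x points away from its front, +y left. Dark bed plate (x -112 to 112 mm, y -2 to 112 mm, 12 mm high) with two aluminium V-rests and two copper pole blocks; right of it a blue housing (x -28 to 112 mm, y -96 to -4 mm, 72 mm high) with a red pull knob on its front
- cradle (a point): where the middle of the screwdriver handle belongs: above the line of the V-rests (which runs along the demagnetiser's x), midway between the two rests, 50 mm above the bench; at (-34, 55, 50) mm in the demagnetiser's frame
- v_bottom (a point): bottom of the 90 degree V, 20 mm below point cradle, 30 mm above the bench. The two V-rests are each 22 mm long along their line, centred 39 mm in front of and 39 mm behind this point, 56 mm free between them for the fingers; the Vs are about 60 mm wide at their top, 60 mm above the bench
- pole_gap (a point): middle of the 36 mm wide gap between the two copper pole blocks, 100 mm beyond point cradle along the line of the rests, 50 mm above the bench; the blocks with their black cheeks are 50 mm long, their tops 61 mm above the bench. The blade lies in this gap
- yellow_driver: loose screwdriver, yellow handle, 190 mm long, 80 g. Origin at its middle on its underside; its own x points along it from handle to blade tip. Handle 104 mm long (x -95 to 9 mm), 28 mm thick; blade 6 mm thick. It starts lying on the bench left of the demagnetiser, in front of the blue vice, blade pointing left and away from the robot (yaw 0.5 to 1.6 rad)
- handle_mid (a point): middle of the yellow handle, on its axis (14 mm above the bench at the start); it is 43 mm behind the screwdriver's origin and near its centre of mass: the place to grip. Beyond the blade's tip stands the fixed blue vice (x 0.53 to 0.61 m, y 0.36 to 0.54 m, 64 mm high)
- blade_tip (a point): tip of the yellow screwdriver's blade, 135 mm from handle_mid
- pull_knob_grip (a point): middle of the red knob's waist, on its axis, 45 mm above the bench; 36 mm in front of knob_panel at rest; moves with the knob. Waist 30 mm thick, 21 mm long along the axis, then a 44 mm flange on the robot's side (from 12 mm in front of this point) that helps pulling; a 16 mm steel shaft joins it to the housing. Pinch it from above across its sides; nothing under it but the bench
- knob_panel (a point): where the knob's shaft leaves the housing's front face, on the knob's axis, 45 mm above the bench; does not move. Right of the demagnetiser stands a fixed grey machine (x from 0.46 m on, y -0.68 to -0.13 m, 204 mm high, a post with a black disc at its middle up to 380 mm): carry the arm over or in front of it
- pull_knob (a joint): travel of the red start knob, m, growing as it is pulled straight out (along the demagnetiser's -x): 0 fully home, stop at 0.018. A spring pulls it back home: about 3 N at the start of the pull, 9 N at the stop. The start circuit needs it out by more than 0.014 for 0.8 s. A green band on the shaft shows while it is out
- green_driver: bystander: loose screwdriver with a green handle, 170 mm long, lying behind the vice; origin at its middle on its underside
- copper_coil: bystander: loose copper-wound ring, 92 mm across, 28 mm high, behind the work; origin at the centre of its underside

How it is judged:
On the way, in this order (a step that is already met when the one before it is completed fails the run):
1. the yellow screwdriver lies released in both V-rests, blade away from the robot, the knob still off (x of handle_mid in the frame of cradle between -0.015 and 0.015 m and y of handle_mid in the frame of cradle between -0.008 and 0.008 m and z of handle_mid in the frame of cradle between -0.008 and 0.008 m and x of blade_tip in the frame of cradle above 0.1 m and angle between the x axis of yellow_driver and the x axis of demag, either way round below 0.12 rad and contact force between the fingers and yellow_driver below 0.05 N and linear speed of yellow_driver below 0.02 m/s and value of joint pull_knob below 0.004 m), for 0.2 s.
2. the knob is held pulled out by more than 14 mm for 0.8 s, the screwdriver staying in the rests (value of joint pull_knob above 0.014 m and x of handle_mid in the frame of cradle between -0.015 and 0.015 m and y of handle_mid in the frame of cradle between -0.008 and 0.008 m and z of handle_mid in the frame of cradle between -0.008 and 0.008 m and x of blade_tip in the frame of cradle above 0.1 m and angle between the x axis of yellow_driver and the x axis of demag, either way round below 0.12 rad and contact force between the fingers and yellow_driver below 0.05 N and linear speed of yellow_driver below 0.02 m/s), for 0.8 s.
At the end, for the whole second after the job is handed in: The yellow screwdriver lies still and released in both V-rests (handle middle within 15 mm of its place along the rests, 8 mm across, 8 mm in height; axis within 0.12 rad of the rests' line; blade pointing away from the front), and the knob, let go, is back home to within 2 mm (x of handle_mid in the frame of cradle between -0.015 and 0.015 m and y of handle_mid in the frame of cradle between -0.008 and 0.008 m and z of handle_mid in the frame of cradle between -0.008 and 0.008 m and x of blade_tip in the frame of cradle above 0.1 m and angle between the x axis of yellow_driver and the x axis of demag, either way round below 0.12 rad and contact force between the fingers and yellow_driver below 0.05 N and linear speed of yellow_driver below 0.02 m/s and value of joint pull_knob below 0.002 m); the robot touches nothing.
It fails at once if the yellow screwdriver is dropped (falls free by more than about 3 cm) (linear speed of yellow_driver above 0.8 m/s and contact force between the fingers and yellow_driver below 0.05 N).
It fails at once if the green screwdriver is moved by more than 4 cm (distance of green_driver from where it was at the start of the episode above 0.04 m).
It fails at once if the copper ring is moved by more than 4 cm (distance of copper_coil from where it was at the start of the episode above 0.04 m).
It also fails if it takes over 58 s, if anything falls off the work surface, if the arm or the gripper's body presses on something with over 40 N, if the wrist force passes 120 N, or if a joint passes its speed limit or range.

ROBOT

A 7-joint arm with a two-finger parallel gripper is mounted at the origin on a cart in front of the work surface, level with it; the furniture and walls round the work are solid. World frame = base frame: x ahead of the robot, y to its left, z up, the work surface at z = 0. Lengths are in m, angles in rad, forces in N, time in s.
With the tool pointing down it reaches from about 0.425 to 0.875 m from the base axis. Payload 8.4 kg.
Tool frame: the origin (TCP) lies midway between the tips of the shut fingers; the grasp point (between the pads) lies 19 mm behind it (tcp_to_grasp is the distance from the TCP to the grasp point, in m); x points along the fingers, y is the direction in which the jaws open and shut, and the axes are right-handed (so a half turn about x gives the same grasp; the last joint's range is limited). The gripper opens to 85 mm and grips with 20 to 120 N. Pads are 22 mm wide; open, the fingers measure 114 mm over their backs; the gripper's body (76 mm by 85 mm) begins 54 mm behind the grasp point. The pads swing forward as they close: fully open they stand 13 mm farther back than shut.
Start: joints at [-1.216, 0.333, 0.04, 1.465, -0.013, 1.343, -0.059], TCP at [0.285, 0.584, 0.231] pointing down, gripper open.
Joint ranges: [-2.58, 2.58], [-0.38, 2.09], [-1.3, 1.39], [0.25, 2.4], [-1.5, 4.64], [0.08, 2.09], [-2.65, 2.65]. Speed limits (rad/s): [2.22, 2.22, 2.79, 2.79, 3.14, 3.14, 3.14].

INTERFACE

Orientations are given as [roll, pitch, yaw] about the fixed x, y, z axes, in that order (R = Rz(yaw) Ry(pitch) Rx(roll)).
In Python, from rig import sense, snapshot, camera_model, sign_off, tcp_to_grasp gives the robot as it stands.
- The arm moves only by the shell command python3 -m pendant 'ROWS' [FORCE]. ROWS is JSON, one flat list of numbers, 7 for each row, row after row: the shift along the tool's x, y, z in cm, then the turn, a rotation vector about the tool's x, y, z in degrees, then the opening, from 0 (shut) to 1 (fully open). A call has 1 to 5 rows; each row shifts and turns the commanded pose from where the row before left it, along the tool's axes as they then stand; what a row does not reach is not made up. A row lasts 1/10 s, in which the tool goes at most 50 mm and 8.59 degrees, less where a joint would pass 70% of its speed; a pose out of reach is approached as far as the arm can. A call with a gripper value outside its range is refused whole. The fingers move at their own pace and stop on an object; FORCE is the grip in N (left out, the last holds). Time passes only in rows, so rows that do not move let the fingers close. It gives the time, the measured TCP pose, the force and the opening at its end, in the units of the state.
- sense(): the state, without advancing time (a new reading comes with each control period).
- snapshot(name): name is "side" or "top"; returns (picture, depth): 480x640x3 uint8, red, green, blue; 480x640 float32, m along the optical axis (not along the pixel's ray), 0 where there is no reading.
- camera_model(name): a dict with "fovy" (degrees; the focal length in pixels is half the picture's height over the tangent of half this angle, whatever the lens; pixels are square), "cx", "cy" (the principal point, pixels), "extrinsics" (4x4, takes a point from camera to world coordinates). Camera axes: x right, y down, z forward; pixel columns grow to the right and rows downward; lengths in m; the calibration is good to about 2 mm. A picture is of the moment at which its call begins. camera_model takes no time and is no camera call.
- sign_off(): hands the job in, once; it reports no verdict.
The state is a dict: "t": time; "joint_pos": joint angles; "joint_vel": joint speeds; "effort": joint torques, N m; "tool_pos": TCP position; "tool_rot": TCP orientation; "wrist_force": force on the tool from outside, world axes, zero at the start; "moment": the same for the moment, N m; "gripper_width": opening from 0.0 (shut) to 1.0 (fully open).
Only numpy, scipy, OpenCV 4.12 (cv2) and the standard library are available. Lean on these libraries where they do the work, as an engineer would, in place of code of your own. Each camera call takes 0.05 s, during which the arm holds its last target.

## Working session

There is one attempt and no reset: what is moved stays moved. The work goes in short steps, Python scripts to look and compute and a shell command to move; the robot and the scene stay as the last step left them, time stands still between calls to the robot, and variables do not carry over. Pictures are saved under pics/ and viewed, and the job is handed in when it is done.

```bash
ls; mkdir -p pics
python3 - <<'E'
from rig import *
import rig,cv2,numpy as np
print(sense()); print(tcp_to_grasp)
for n in("side","top"):
    p,d=snapshot(n); cv2.imwrite(f"pics/{n}0.png",p[:,:,::-1]); np.save(f"pics/{n}0.npy",d); np.save(f"pics/{n}0rgb.npy",p)
    print(n,camera_model(n))
E
```

```text
pics
{'t': 0.0, 'joint_pos': array([-1.21622362,  0.33391647,  0.03987057,  1.46629531, -0.01339014,
        1.34329197, -0.05855745]), 'joint_vel': array([-0.00065449, -0.00219803,  0.00037564,  0.00120759, -0.00080089,
       -0.0006927 ,  0.00047101]), 'effort': array([ 3.82921953e-04, -6.58532882e+01,  1.36549674e+00, -4.05575967e+01,
        1.65546167e-02,  1.19491425e-02,  4.12430597e-05]), 'tool_pos': array([0.2847577 , 0.58378833, 0.23040586]), 'tool_rot': array([-1.49751953,  1.56915107, -1.95136194]), 'wrist_force': array([-0.05289304,  0.13458059,  0.0868229 ]), 'moment': array([ 0.00571429, -0.01972139,  0.02531529]), 'gripper_width': 0.9996912226883881}
0.0187
side {'fovy': 52.95430590154555, 'cx': 326.87513530346513, 'cy': 240.72694993711815, 'extrinsics': array([[ 0.95692338, -0.10566183,  0.27043155,  0.34344026],
       [-0.28921342, -0.42888857,  0.85580967, -0.54137606],
       [ 0.02555858, -0.89715672, -0.44097232,  0.46411048],
       [ 0.        ,  0.        ,  0.        ,  1.        ]])}
top {'fovy': 50.17430918876605, 'cx': 323.1435174378404, 'cy': 235.18448560991996, 'extrinsics': array([[-5.79847764e-02, -9.78188772e-01,  1.99460502e-01,
         4.06940462e-01],
       [-9.98317381e-01,  5.67322907e-02, -1.19939552e-02,
         2.27394370e-01],
       [ 4.16501159e-04, -1.99820353e-01, -9.79832462e-01,
         9.03816348e-01],
       [ 0.00000000e+00,  0.00000000e+00,  0.00000000e+00,
         1.00000000e+00]])}
```

View pics/side0.png

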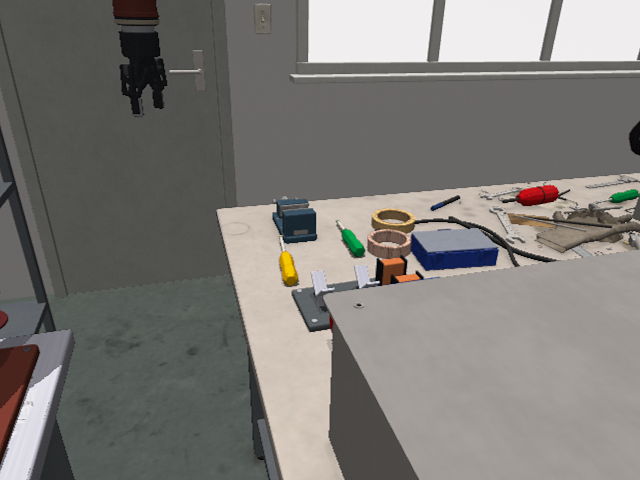

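View pics/top0.png

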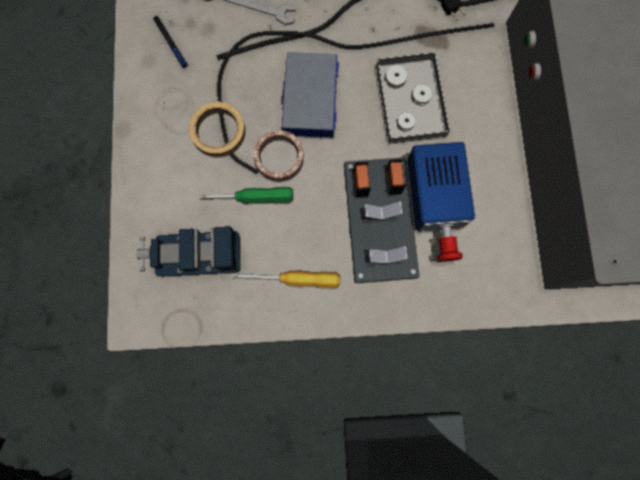

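```bash
cat > h.py <<'E'
import numpy as np,cv2
from rig import *
def f(n): return 240/np.tan(np.radians(camera_model(n)['fovy'])/2)
def px(n,u,v,d=None,z=None):
    c=camera_model(n);F=f(n);r=np.array([(u-c['cx'])/F,(v-c['cy'])/F,1]);E=c['extrinsics']
    if z is not None: d=(z-E[2,3])/(E[2,:3]@r)
    return E[:3,:3]@(r*d)+E[:3,3]
def proj(n,P):
    c=camera_model(n);E=c['extrinsics'];p=E[:3,:3].T@(np.array(P)-E[:3,3]);F=f(n)
    return p[0]/p[2]*F+c['cx'],p[1]/p[2]*F+c['cy']
def crop(p,x,y,w,h,k,name): cv2.imwrite(name,cv2.resize(p[y:y+h,x:x+w,::-1],None,fx=k,fy=k,interpolation=cv2.INTER_CUBIC))
E
python3 - <<'E'
from h import *
p=np.load('pics/top0rgb.npy');d=np.load('pics/top0.npy')
crop(p,330,130,160,160,5,'pics/c1.png') if 0 else crop(p,335,135,150,150,4,'pics/c1.png')
crop(p,220,240,140,60,5,'pics/c2.png')
for u,v in [(150,320),(250,320),(450,300),(330,220),(130,30),(440,30),(310,60),(310,279),(350,200),(440,200)]:
    print(u,v,px('top',u,v,d[v,u]).round(4))
print(px('top',238,228,z=.064),px('top',238,272,z=.064))
E
```

```text
150 320 [ 0.458   0.5261 -0.0007]
250 320 [0.4479 0.352  0.0009]
450 300 [4.622e-01 1.000e-03 3.000e-04]
330 220 [0.6182 0.2023 0.    ]
130 30 [1.0213 0.5697 0.0016]
440 30 [ 0.9864 -0.0356  0.0014]
310 60 [0.9129 0.2219 0.0421]
310 279 [0.5104 0.2437 0.025 ]
350 200 [0.6493 0.1647 0.0153]
440 200 [0.6248 0.0181 0.0732]
[0.59843648 0.35891337 0.064     ] [0.52421676 0.36075768 0.064     ]
```

View pics/c1.png

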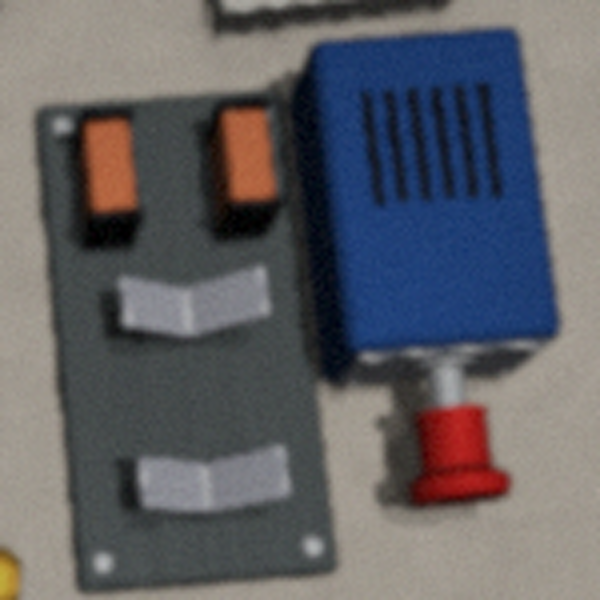

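View pics/c2.png

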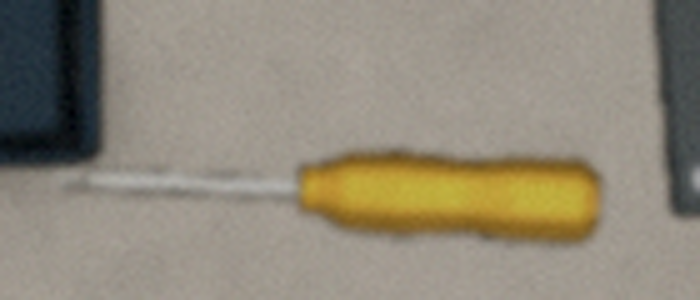

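Run:
```python
from h import *
from scipy.optimize import least_squares
obs=[((112,112,12),(38,108)),((-112,112,12),(82,590)),((-112,-2,12),(335,570)),
((16,55,30),(189,287)),((-6,55,30),(192,335)),((-62,55,30),(207,465)),((-84,55,30),(212,511)),
((-28,-4,72),(348,350)),((-28,-96,72),(558,332)),((112,-96,72),(518,32)),((112,-4,72),(317,46))]
P=np.array([o[0] for o in obs])/1e3;U=np.array([o[1] for o in obs])/4+[335,135]-0.4
def T(q,p):
    c,s=np.cos(q[2]),np.sin(q[2]);return np.array([q[0]+c*p[0]-s*p[1],q[1]+s*p[0]+c*p[1],p[2]])
g=lambda q:np.array([np.array(proj('top',T(q,p)))-u for p,u in zip(P,U)]).ravel()
s=least_squares(g,[.6,.08,0]);q=s.x;print(q,np.degrees(q[2]));print(s.fun.reshape(-1,2).round(1))
for n,p in dict(cradle=(-34,55,50),vb=(-34,55,30),pole=(66,55,50)).items(): print(n,T(q,np.array(p)/1e3).round(4))
# knob
for cu,cv,z in [(452,360,.045),(452,408,.060),(455,470,.06),(460,490,.067),(461,505,.05)]:
    w=px('top',cu/4+335-.4,cv/4+135-.4,z=z); c,s_=np.cos(q[2]),np.sin(q[2]);dx=w[:2]-q[:2]
    print('knob',w.round(4),'demag',(c*dx[0]+s_*dx[1]).round(4),(-s_*dx[0]+c*dx[1]).round(4))
h0=px('top',340-.4,280-.4,z=.014);h1=px('top',280-.4,277.5-.4,z=.014);t=px('top',233-.4,276.8-.4,z=.014)
print(h0,h1,t,np.linalg.norm(h0-h1),np.linalg.norm(h0-t)); m=(h0+h1)/2
print('mid',m,'yaw',np.arctan2(*(t-h0)[1::-1]),np.arctan2(*(h1-h0)[1::-1]))
# depth points
d=np.load('pics/top0.npy')
for u,v in [(285,277),(300,279),(310,279),(325,280),(335,280)]:print(px('top',u,v,d[v,u]).round(4))
```

```text
[0.61493336 0.05680569 0.01750019] 1.0026869902589362
[[-0.3 -0.8]
 [-0.6  0.6]
 [ 1.2  0.7]
 [-0.8  0.4]
 [-0.4  0.5]
 [-0.9 -0.6]
 [-0.9  0.5]
 [ 0.1  1.2]
 [ 2.5  1.6]
 [ 1.5 -2.4]
 [-1.4 -2.1]]
cradle [0.58   0.1112 0.05  ]
vb [0.58   0.1112 0.03  ]
pole [0.68  0.113 0.05 ]
knob [0.5879 0.0025 0.045 ] demag -0.028 -0.0539
knob [0.5642 0.0086 0.06  ] demag -0.0516 -0.0473
knob [0.5379 0.0101 0.06  ] demag -0.0779 -0.0453
knob [0.5283 0.0108 0.067 ] demag -0.0874 -0.0445
knob [0.5244 0.0066 0.05  ] demag -0.0914 -0.0486
[0.50764406 0.19247942 0.014     ] [0.51806028 0.2965649  0.014     ] [0.5240293  0.37828386 0.014     ] 0.10460537730299296 0.18652551804265638
mid [0.51285217 0.24452216 0.014     ] yaw 1.4828384210800256 1.4710546323109581
[0.5163 0.2864 0.0252]
[0.5111 0.2607 0.0272]
[0.5104 0.2437 0.025 ]
[0.5069 0.218  0.0274]
[0.506  0.2009 0.0262]
```

Run:
```python
from h import *
from scipy.optimize import least_squares
p=np.load('pics/top0rgb.npy').astype(int);d=np.load('pics/top0.npy')
def cloud(mask):
    v,u=np.nonzero(mask);return np.array([px('top',a,b,d[b,a]) for a,b in zip(u,v)])
R,G,B=p[...,0],p[...,1],p[...,2]
box=np.zeros(R.shape,bool);box[215:270,425:475]=1
k=cloud(box&(R>110)&(G<70)&(B<70)); k=k[k[:,2]>.03]
for a in np.arange(.515,.575,.006):
    s=k[(k[:,0]>=a)&(k[:,0]<a+.006)]
    if len(s): print(round(a+.003,3),len(s),'y',s[:,1].min().round(4),s[:,1].max().round(4),'zmax',s[:,2].max().round(4))
box[:]=0;box[140:240,405:480]=1
b=cloud(box&(B>R+30)); b=b[(b[:,2]>.067)&(b[:,2]<.08)]
print('house top',len(b),np.median(b[:,2]),cv2.minAreaRect(b[:,:2].astype(np.float32)*1000))
box[:]=0;box[150:200,350:410]=1
c=cloud(box&(R>150)&(B<90)); c=c[(c[:,2]>.05)]
for s in (c[c[:,1]>.113],c[c[:,1]<.113]): print('cop',s.mean(0),cv2.minAreaRect(s[:,:2].astype(np.float32)*1000))
box[:]=0;box[195:270,355:415]=1
v=cloud(box&(R>125)); v=v[(v[:,2]>.025)&(v[:,2]<.065)]
for s in (v[v[:,0]>.58],v[v[:,0]<.58]):
    r=least_squares(lambda q:s[:,2]-q[0]-abs(s[:,1]-q[1]),[.03,.11],loss='soft_l1',f_scale=.002).x
    print('rest',len(s),s[:,0].min(),s[:,0].max(),s[:,0].mean(),s[:,1].min(),s[:,1].max(),'crease z,y',r)
box[:]=0;box[260:300,270:350]=1
y=cloud(box&(R>120)&(B<90)&(G>80));y=y[y[:,2]>.01]
print('yellow',cv2.minAreaRect(y[:,:2].astype(np.float32)*1000),y.mean(0))
```

```text
0.53 66 y -0.0107 0.0212 zmax 0.0684
0.536 45 y -0.01 0.0196 zmax 0.0688
0.542 48 y -0.0058 0.0171 zmax 0.0651
0.548 44 y -0.005 0.0177 zmax 0.063
0.554 53 y -0.0059 0.0167 zmax 0.0636
0.56 47 y -0.0048 0.0177 zmax 0.0629
0.566 9 y -0.0041 0.0148 zmax 0.0618Traceback (most recent call last):
  File "<stdin>", line 13, in <module>
  File "<stdin>", line 5, in cloud
  File "h.py", line 5, in px
    c=camera_model(n);F=f(n);r=np.array([(u-c['cx'])/F,(v-c['cy'])/F,1]);E=c['extrinsics']
ValueError: time passes only in moves, steps and waits
```

```bash
sed -i 's/^def f(n).*/import functools\n_cm=camera_model\n@functools.lru_cache(None)\ndef camera_model(n): return _cm(n)\ndef f(n): return 240\/np.tan(np.radians(camera_model(n)["fovy"])\/2)/' h.py
python3 - <<'E'
from h import *
from scipy.optimize import least_squares
p=np.load('pics/top0rgb.npy').astype(int);d=np.load('pics/top0.npy')
def cloud(mask):
    v,u=np.nonzero(mask);return np.array([px('top',a,b,d[b,a]) for a,b in zip(u,v)])
R,G,B=p[...,0],p[...,1],p[...,2]
box=np.zeros(R.shape,bool);box[140:240,405:480]=1
b=cloud(box&(B>R+30)); b=b[(b[:,2]>.067)&(b[:,2]<.08)]
print('house top',len(b),np.median(b[:,2]),cv2.minAreaRect(b[:,:2].astype(np.float32)*1000))
box[:]=0;box[150:200,350:410]=1
c=cloud(box&(R>150)&(B<90)); c=c[(c[:,2]>.05)]
for s in (c[c[:,1]>.113],c[c[:,1]<.113]): print('cop',s.mean(0),cv2.minAreaRect(s[:,:2].astype(np.float32)*1000))
box[:]=0;box[195:270,355:415]=1
v=cloud(box&(R>125)); v=v[(v[:,2]>.025)&(v[:,2]<.065)]
for s in (v[v[:,0]>.58],v[v[:,0]<.58]):
    r=least_squares(lambda q:s[:,2]-q[0]-abs(s[:,1]-q[1]),[.03,.11],loss='soft_l1',f_scale=.002).x
    print('rest',len(s),s[:,0].min(),s[:,0].max(),s[:,0].mean(),s[:,1].min(),s[:,1].max(),'crease z,y',r)
box[:]=0;box[260:300,270:350]=1
y=cloud(box&(R>120)&(B<90)&(G>80));y=y[y[:,2]>.01]
print('yellow',cv2.minAreaRect(y[:,:2].astype(np.float32)*1000),y.mean(0))
E
```

```text
house top 3866 0.07234609364837191 ((657.5261840820312, 9.548072814941406), (137.7745361328125, 89.73916625976562), 1.28916335105896)
cop [0.67935536 0.14363764 0.05846267] ((679.2960205078125, 143.6387481689453), (37.69755172729492, 15.979782104492188), 0.4782623052597046)
cop [0.68049717 0.08359906 0.05844239] ((680.5140991210938, 83.61392211914062), (36.59797668457031, 15.60089111328125), 0.03827114775776863)
rest 327 0.6089948182012433 0.6292462110075087 0.6188026305699759 0.08229817489554683 0.14296945224137325 crease z,y [0.03047692 0.11182638]
rest 344 0.5306399021198026 0.5519840328618096 0.5409274795314606 0.08053634414586208 0.14075035933711982 crease z,y [0.03055317 0.11032518]
yellow ((487.3783264160156, 227.7227783203125), (134.66836547851562, 88.01036071777344), 33.399906158447266) [0.50919528 0.24240996 0.03219465]
```

```bash
cat >> h.py <<'E'
from scipy.spatial.transform import Rotation as Ro
def to(P,yaw=None):
    s=sense();R=Ro.from_euler('xyz',s['tool_rot']);M=R.as_matrix()
    print('t',s['t'],'tcp',s['tool_pos'].round(4),'w',round(s['gripper_width'],3),'F',s['wrist_force'].round(1)); print(M.round(3)); print('j',s['joint_pos'].round(2))
    print('shift cm (tool)',(M.T@(np.array(P)-s['tool_pos'])*100).round(2))
    if yaw is not None: # tool y along horizontal angle yaw (mod pi), x down
        for k in (0,np.pi):
            y=np.array([np.cos(yaw+k),np.sin(yaw+k),0]);x=np.array([0,0,-1.]);D=np.c_[x,y,np.cross(x,y)]
            print('turn deg',np.degrees(Ro.from_matrix(M.T@D).as_rotvec()).round(2))
E
python3 -c "
from h import *
to([.512,.2445,.1],1.475-np.pi/2)
"
```

```text
t 0.1 tcp [0.2848 0.5838 0.2305] w 0.995 F [-0.3  0.1 -0.1]
[[-0.001  0.438  0.899]
 [-0.001  0.899 -0.438]
 [-1.    -0.001  0.   ]]
j [-1.22  0.33  0.04  1.47 -0.01  1.34 -0.06]
shift cm (tool) [ 13.09 -20.52  35.29]
turn deg [6.949e+01 6.000e-02 7.000e-02]
turn deg [-1.1051e+02 -7.0000e-02  6.0000e-02]
```

```bash
python3 -m pendant '[0,-2,3.5,0,0,0,1, 0,-2,3.5,0,0,0,1, 0,-2,3.5,0,0,0,1, 0,-2,3.5,0,0,0,1, 0,-2,3.5,0,0,0,1]' 40
python3 -m pendant '[0,-2,3.5,0,0,0,1, 0,-2,3.5,0,0,0,1, 0,-2,3.5,0,0,0,1, 0,-2,3.5,0,0,0,1, 0,-2,3.5,0,0,0,1]'
python3 -m pendant '[0,0,0,8.5,0,0,1, 0,0,0,8.5,0,0,1, 0,0,0,8.5,0,0,1, 0,0,0,8.5,0,0,1, 0,0,0,8.5,0,0,1]'
python3 -m pendant '[0,0,0,8.5,0,0,1, 0,0,0,8.5,0,0,1, 0,0,0,8.5,0,0,1, 0,0,0,1.5,0,0,1, 0,0,0,0,0,0,1]'
python3 -c "
from h import *
to([.512,.2445,.1],1.475-np.pi/2)
"
```

```text
t: 0.6
tool_pos: [0.399, 0.4159, 0.231]
tool_rot: [-1.849, 1.57, -2.302]
wrist_force: [0.4, 0.2, 0.4]
gripper_width: 1.0
t: 1.1
tool_pos: [0.5123, 0.2494, 0.2311]
tool_rot: [-2.266, 1.57, -2.72]
wrist_force: [0.5, 1.0, -0.2]
gripper_width: 1.001
t: 1.6
tool_pos: [0.5116, 0.2508, 0.2309]
tool_rot: [-1.355, 1.57, -2.557]
wrist_force: [0.6, -0.4, -0.4]
gripper_width: 1.002
t: 2.1
tool_pos: [0.5117, 0.251, 0.2311]
tool_rot: [-0.803, 1.57, -2.467]
wrist_force: [0.2, -0.8, 1.1]
gripper_width: 1.002
t 2.1 tcp [0.5117 0.251  0.2311] w 1.002 F [ 0.2 -0.8  1.1]
[[-0.     0.996 -0.093]
 [-0.    -0.093 -0.996]
 [-1.    -0.     0.   ]]
j [-0.87  0.17  0.38  1.68 -0.07  1.3  -0.57]
shift cm (tool) [13.11  0.1   0.64]
turn deg [0.16 0.02 0.02]
turn deg [-1.7984e+02 -3.0000e-02  3.0000e-02]
```

```bash
python3 -m pendant '[4,0,0.64,0,0,0,1, 4,0,0,0,0,0,1, 4,0,0,0,0,0,1, 4,0.1,0,0,0,0,1, 0,0,0,0,0,0,1]'
python3 - <<'E'
from h import *
to([.512,.2445,.004],1.475-np.pi/2)
p,d=snapshot('top');crop(p,220,200,160,120,5,'pics/g1.png')
p,d=snapshot('side');crop(p,220,180,160,120,5,'pics/g1s.png')
E
```

```text
t: 2.6
tool_pos: [0.5089, 0.2427, 0.0664]
tool_rot: [-0.87, 1.562, -2.534]
wrist_force: [-1.9, -0.5, -0.1]
gripper_width: 0.997
t 2.6 tcp [0.5089 0.2427 0.0664] w 0.997 F [-1.9 -0.5 -0.1]
[[-0.007  0.996 -0.093]
 [-0.005 -0.093 -0.996]
 [-1.    -0.007  0.006]]
j [-0.83  0.32  0.36  1.87 -0.13  0.98 -0.5 ]
shift cm (tool) [ 6.24  0.34 -0.25]
turn deg [0.18 0.33 0.39]
turn deg [-179.82   -0.62    0.52]
```

View pics/g1.png

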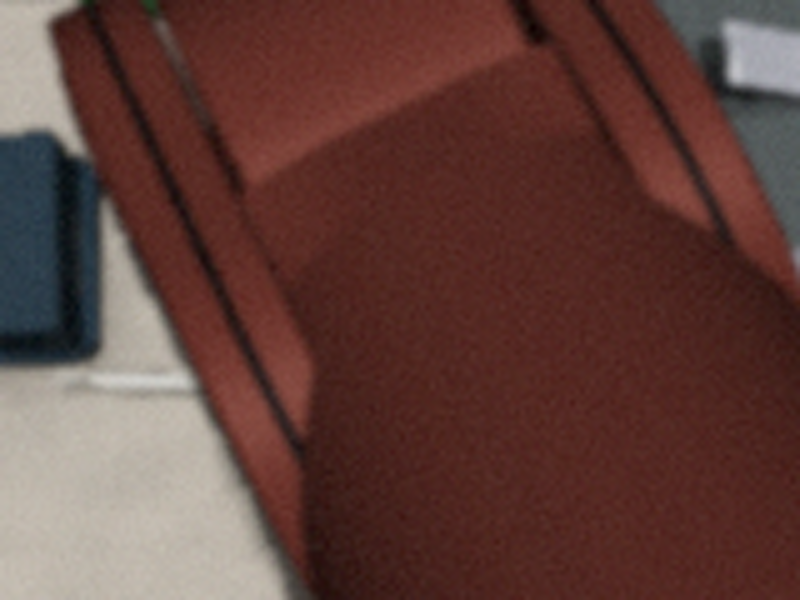

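View pics/g1s.png

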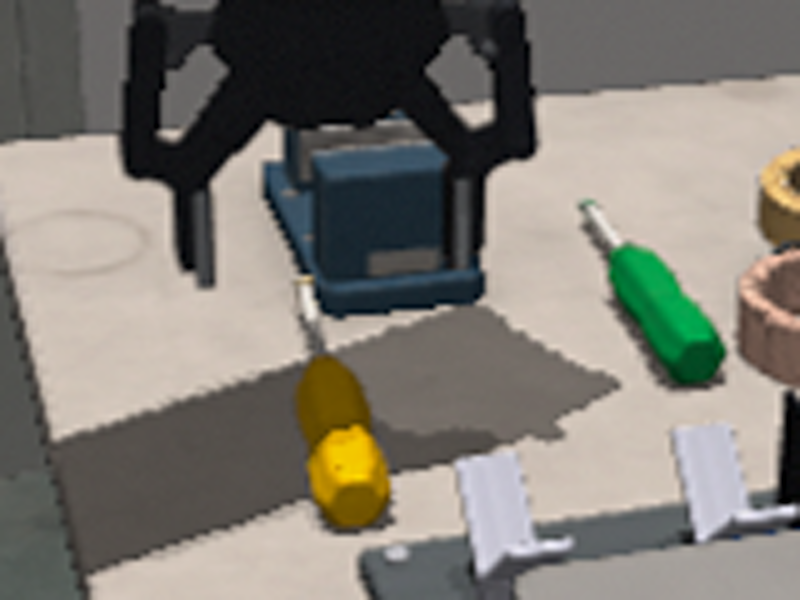

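The top view is blocked by the arm. In the side view the open fingers (crop x≈200 and 470) straddle the yellow handle (x≈340), so I'm descending.

```bash
python3 -m pendant '[2,0.3,-0.25,0,0,0,1, 2,0,0,0,0,0,1, 1.2,0,0,0,0,0,1, 0,0,0,0,0,0,1, 0,0,0,0,0,0,1]'
python3 - <<'E'
from h import *
to([.512,.2445,.004],1.475-np.pi/2)
p,d=snapshot('side');crop(p,220,180,160,120,5,'pics/g2s.png')
E
```

```text
t: 3.2
tool_pos: [0.5163, 0.2471, 0.0208]
tool_rot: [2.244, 1.569, 0.578]
wrist_force: [-0.5, 0.2, 0.9]
gripper_width: 1.001
t 3.2 tcp [0.5163 0.2471 0.0208] w 1.001 F [-0.5  0.2  0.9]
[[ 0.001  0.995 -0.096]
 [ 0.001 -0.096 -0.995]
 [-1.     0.001 -0.001]]
j [-0.82  0.39  0.35  1.89 -0.17  0.89 -0.48]
shift cm (tool) [ 1.68 -0.4   0.31]
turn deg [ 0.01 -0.06 -0.08]
turn deg [-1.7999e+02  1.2000e-01 -1.0000e-01]
```

View pics/g2s.png

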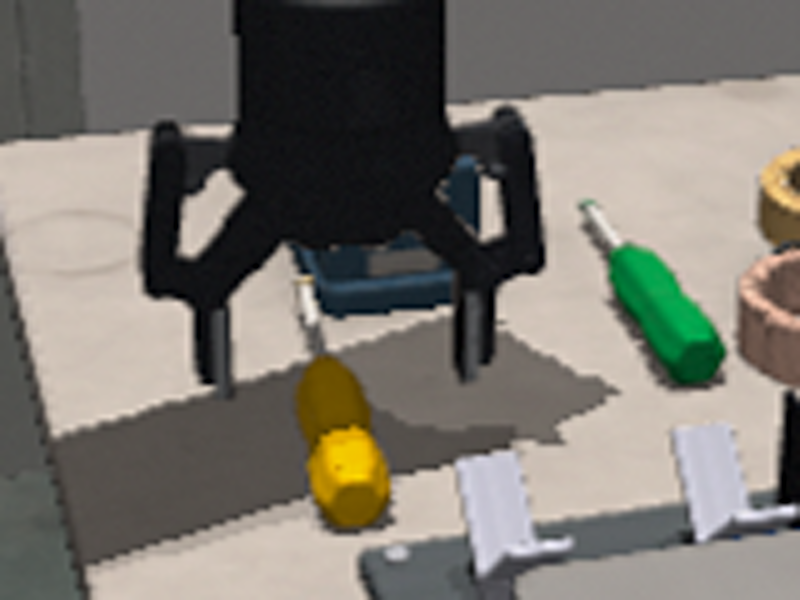

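```bash
python3 -m pendant '[0.6,-0.4,0.3,0,0,0,1, 0.6,0,0,0,0,0,1, 0.5,0,0,0,0,0,1, 0,0,0,0,0,0,1, 0,0,0,0,0,0,1]'
python3 - <<'E'
from h import *
to([.512,.2445,.004],1.475-np.pi/2)
p,d=snapshot('side');crop(p,240,200,100,80,8,'pics/g3s.png')
E
```

```text
t: 3.75
tool_pos: [0.5111, 0.244, 0.0021]
tool_rot: [-0.608, 1.57, -2.275]
wrist_force: [0.4, 0.2, 0.2]
gripper_width: 0.998
t 3.75 tcp [0.5111 0.244  0.0021] w 0.998 F [0.4 0.2 0.2]
[[-0.     0.995 -0.096]
 [-0.    -0.096 -0.995]
 [-1.    -0.     0.   ]]
j [-0.81  0.41  0.34  1.91 -0.18  0.85 -0.47]
shift cm (tool) [-0.19  0.08 -0.06]
turn deg [-0.02  0.02  0.02]
turn deg [ 1.7998e+02  2.0000e-02 -4.0000e-02]
```

View pics/g3s.png

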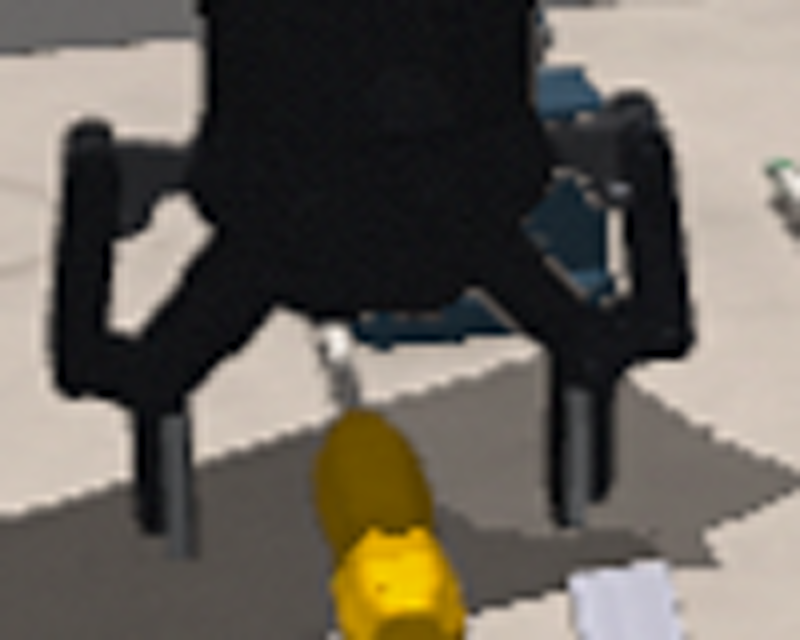

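```bash
python3 -m pendant '[-0.25,0.05,0,0,0,0,1, 0,0,0,0,0,0,0.6, 0,0,0,0,0,0,0.4, 0,0,0,0,0,0,0.2, 0,0,0,0,0,0,0]' 40
python3 -m pendant '[0,0,0,0,0,0,0, 0,0,0,0,0,0,0, 0,0,0,0,0,0,0, 0,0,0,0,0,0,0, 0,0,0,0,0,0,0]' 40
python3 - <<'E'
from h import *
to([.512,.2445,.13],1.475-np.pi/2)
p,d=snapshot('side');crop(p,240,200,100,80,8,'pics/g4s.png')
E
```

```text
t: 4.3
tool_pos: [0.5117, 0.2441, 0.0049]
tool_rot: [1.879, 1.571, 0.212]
wrist_force: [1.0, -0.1, 0.5]
gripper_width: 0.327
t: 4.8
tool_pos: [0.5118, 0.2441, 0.005]
tool_rot: [2.276, 1.571, 0.609]
wrist_force: [-0.1, -0.2, 5.3]
gripper_width: 0.306
t 4.8 tcp [0.5118 0.2441 0.005 ] w 0.306 F [-0.1 -0.2  5.3]
[[ 0.     0.995 -0.096]
 [ 0.    -0.096 -0.995]
 [-1.     0.    -0.   ]]
j [-0.81  0.41  0.34  1.91 -0.18  0.86 -0.47]
shift cm (tool) [-12.5    0.02  -0.04]
turn deg [-0.01 -0.01 -0.01]
turn deg [ 1.7999e+02 -1.0000e-02  1.0000e-02]
```

View pics/g4s.png

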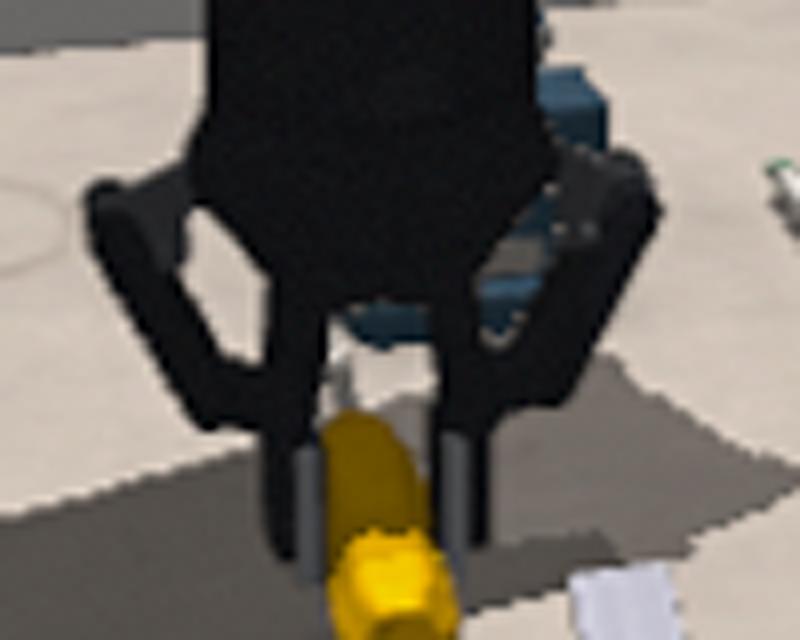

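```bash
python3 -m pendant '[-0.5,0,0,0,0,0,0, -1.5,0,0,0,0,0,0, -2,0,0,0,0,0,0, -2,0,0,0,0,0,0, -2,0,0,0,0,0,0]'
python3 -m pendant '[-2,0,0,0,0,0,0, -2,0,0,0,0,0,0, -1.5,0,0,0,0,0,0, 0,0,0,0,0,0,0]'
python3 - <<'E'
from h import *
to([.58,.111,.14],.02-np.pi/2)
p,d=snapshot('side');crop(p,200,100,200,150,4,'pics/g5s.png')
p,d=snapshot('top');cv2.imwrite('pics/g5t.png',p[:,:,::-1])
E
```

```text
t: 5.35
tool_pos: [0.5118, 0.2439, 0.0866]
tool_rot: [1.945, 1.57, 0.278]
wrist_force: [-0.0, 0.7, -0.5]
gripper_width: 0.306
t: 5.75
tool_pos: [0.5129, 0.2446, 0.1425]
tool_rot: [2.281, 1.567, 0.614]
wrist_force: [0.2, -1.2, 0.0]
gripper_width: 0.306
t 5.75 tcp [0.5129 0.2446 0.1425] w 0.306 F [ 0.2 -1.2  0. ]
[[ 0.003  0.995 -0.096]
 [ 0.002 -0.096 -0.995]
 [-1.     0.003 -0.003]]
j [-0.85  0.24  0.38  1.8  -0.1   1.12 -0.54]
shift cm (tool) [ 0.24  7.96 12.66]
turn deg [ 8.334e+01 -2.500e-01 -3.000e-02]
turn deg [-9.666e+01  4.000e-02 -2.600e-01]
```

View pics/g5s.png

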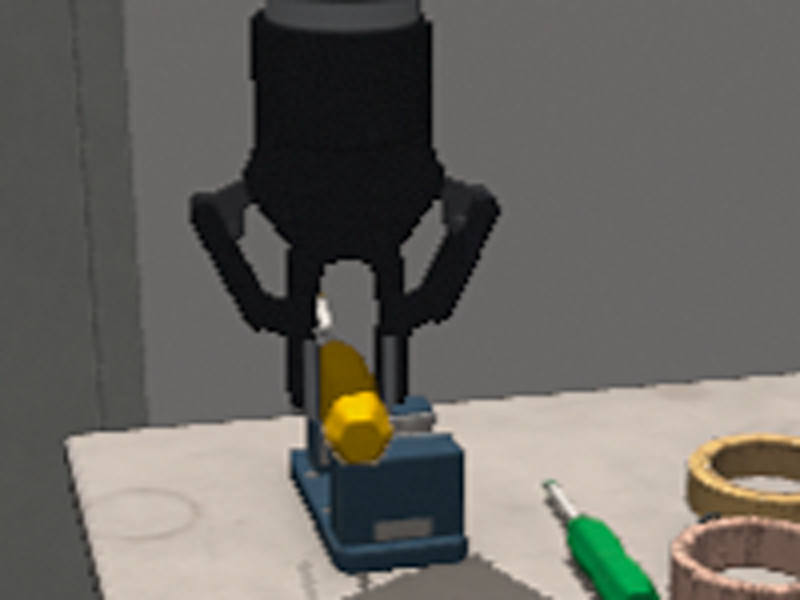

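View pics/g5t.png

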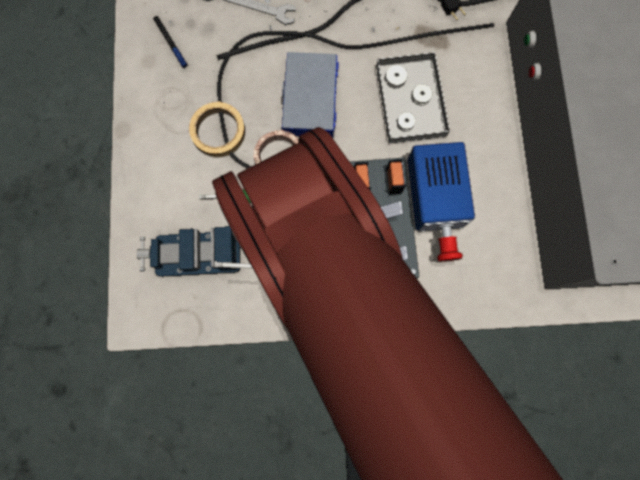

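The driver is held level and clear of everything, with its underside at about 0.13 m. Next I rotate it.

```bash
python3 -m pendant '[0,0,0,8.3,0,0,0, 0,0,0,8.3,0,0,0, 0,0,0,8.3,0,0,0, 0,0,0,8.3,0,0,0, 0,0,0,8.3,0,0,0]'
python3 -m pendant '[0,0,0,8.3,0,0,0, 0,0,0,8.3,0,0,0, 0,0,0,8.3,0,0,0, 0,0,0,8.3,0,0,0, 0,0,0,8.3,0,0,0]'
python3 -m pendant '[0,0,0,0,0,0,0]'
python3 -c "
from h import *
to([.58,.111,.14],.02-np.pi/2)
"
```

```text
t: 6.35
tool_pos: [0.5109, 0.2436, 0.1383]
tool_rot: [-0.054, 1.568, -2.451]
wrist_force: [0.8, 0.1, -1.2]
gripper_width: 0.308
t: 6.85
tool_pos: [0.5109, 0.2436, 0.1384]
tool_rot: [0.724, 1.568, -2.397]
wrist_force: [-0.6, 0.2, -1.1]
gripper_width: 0.307
t: 6.95
tool_pos: [0.511, 0.2437, 0.1385]
tool_rot: [0.773, 1.569, -2.345]
wrist_force: [0.1, 0.2, -0.4]
gripper_width: 0.305
t 6.95 tcp [0.511  0.2437 0.1385] w 0.305 F [ 0.1  0.2 -0.4]
[[-0.002  0.024 -1.   ]
 [-0.002 -1.    -0.024]
 [-1.     0.002  0.002]]
j [-1.02  0.26  0.58  1.81 -0.15  1.12 -1.94]
shift cm (tool) [-0.14 13.43 -6.58]
turn deg [ 0.22  0.09 -0.09]
turn deg [-1.7978e+02  1.4000e-01  1.4000e-01]
```

```bash
python3 -m pendant '[0,2.7,-1.3,0.2,0,0,0, 0,2.7,-1.3,0,0,0,0, 0,2.7,-1.3,0,0,0,0, 0,2.7,-1.3,0,0,0,0, 0,2.7,-1.3,0,0,0,0]'
python3 -m pendant '[0,0,0,0,0,0,0,0,0,0,0,0,0,0]'
python3 - <<'E'
from h import *
to([.58,.111,.08],.02-np.pi/2)
p,d=snapshot('side');crop(p,240,150,200,150,4,'pics/g6s.png');np.save('pics/g6s.npy',d)
p,d=snapshot('top');cv2.imwrite('pics/g6t.png',p[:,:,::-1]);np.save('pics/g6t.npy',d)
E
```

```text
t: 7.45
tool_pos: [0.5798, 0.1094, 0.139]
tool_rot: [0.44, 1.57, -2.673]
wrist_force: [0.9, -0.2, -1.2]
gripper_width: 0.308
t: 7.65
tool_pos: [0.5795, 0.1098, 0.139]
tool_rot: [0.482, 1.569, -2.635]
wrist_force: [-0.5, 1.0, 0.1]
gripper_width: 0.307
t 7.65 tcp [0.5795 0.1098 0.139 ] w 0.307 F [-0.5  1.   0.1]
[[-0.001  0.024 -1.   ]
 [-0.001 -1.    -0.024]
 [-1.     0.001  0.001]]
j [-0.79  0.32  0.64  1.76 -0.21  1.14 -1.63]
shift cm (tool) [ 5.9  -0.12 -0.06]
turn deg [ 0.25  0.07 -0.04]
turn deg [-1.7975e+02  6.0000e-02  1.1000e-01]
```

View pics/g6s.png

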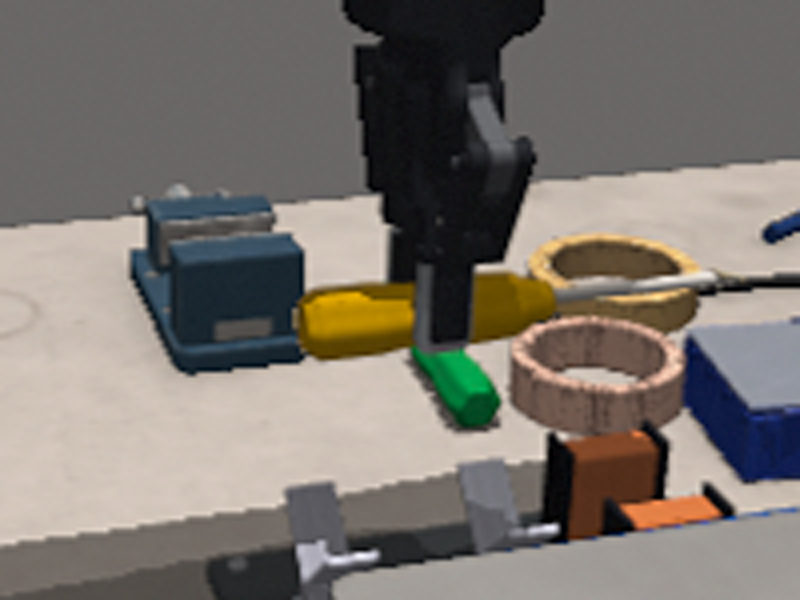

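View pics/g6t.png

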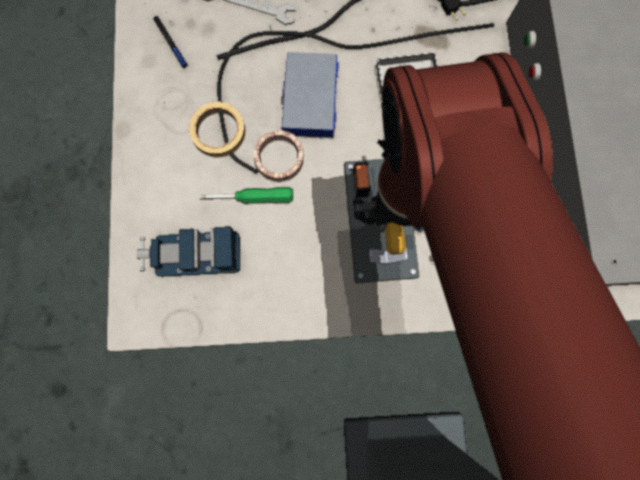

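Run:
```python
from h import *
d=np.load('pics/g6s.npy')
def py(u,v,y):
    c=camera_model('side');r=c['extrinsics'][:3,:3]@np.array([(u-c['cx'])/f('side'),(v-c['cy'])/f('side'),1]);o=c['extrinsics'][:3,3];return o+r*(y-o[1])/r[1]
for cu,cv in[(300,325),(315,323),(400,315),(520,300),(553,292),(640,285),(715,277)]:
    u,v=240+cu/4-.4,150+cv/4-.4;dd=d[int(round(v)),int(round(u))];print(cu,py(u,v,.110).round(4),px('side',u,v,dd).round(4))
```

```text
300 [0.5289 0.11   0.1479] [0.5279 0.1066 0.1496]
315 [0.5349 0.11   0.1481] [0.5315 0.0983 0.1538]
400 [0.5697 0.11   0.1478] [0.5654 0.0976 0.1538]
520 [0.6202 0.11   0.1489] [0.6163 0.1009 0.1533]
553 [0.6343 0.11   0.1509] [0.6339 0.1092 0.1513]
640 [0.6725 0.11   0.1501] [0.6726 0.1103 0.1499]
715 [0.7062 0.11   0.1502] [0.7067 0.1108 0.1498]
```

```bash
python3 -m pendant '[1.5,-0.1,-0.05,0.2,0,0,0, 2,0,0,0,0,0,0, 2,0,0,0,0,0,0, 2,0,0,0,0,0,0, 0,0,0,0,0,0,0]'
python3 -m pendant '[0,0,0,0,0,0,0]'
python3 - <<'E'
from h import *
to([.58,.111,.04],.02-np.pi/2)
p,d=snapshot('side');crop(p,260,180,160,120,5,'pics/g7s.png')
E
```

```text
t: 8.25
tool_pos: [0.5776, 0.1122, 0.0612]
tool_rot: [0.31, 1.565, -2.81]
wrist_force: [-0.5, 1.0, -0.7]
gripper_width: 0.306
t: 8.35
tool_pos: [0.5798, 0.1121, 0.0643]
tool_rot: [0.464, 1.57, -2.657]
wrist_force: [0.6, -0.3, -0.2]
gripper_width: 0.305
t 8.35 tcp [0.5798 0.1121 0.0643] w 0.305 F [ 0.6 -0.3 -0.2]
[[-0.001  0.02  -1.   ]
 [-0.001 -1.    -0.02 ]
 [-1.     0.001  0.001]]
j [-0.76  0.41  0.61  1.82 -0.27  1.   -1.59]
shift cm (tool) [ 2.43  0.11 -0.02]
turn deg [ 0.02  0.06 -0.03]
turn deg [-1.7998e+02  5.0000e-02  1.0000e-01]
```

View pics/g7s.png

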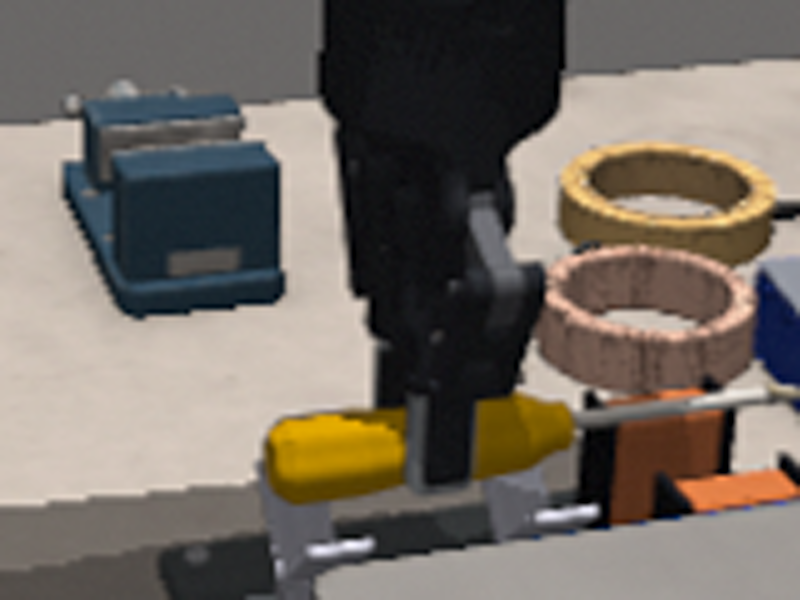

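The handle is over both rests, at crop (290,460) and (510,480), and the blade is over the pole gap. I'm lowering the rest of the way slowly and watching the wrist force.

```bash
python3 -m pendant '[0.6,0.1,0,0,0,0,0, 0.6,0,0,0,0,0,0, 0.5,0,0,0,0,0,0, 0.2,0,0,0,0,0,0, 0,0,0,0,0,0,0]'
python3 -m pendant '[0.2,0,0,0,0,0,0, 0,0,0,0,0,0,0]'
python3 - <<'E'
from h import *
to([.58,.111,.04],.02-np.pi/2)
E
```

```text
t: 8.9
tool_pos: [0.5801, 0.1106, 0.0454]
tool_rot: [0.43, 1.57, -2.693]
wrist_force: [-0.2, -0.1, -0.7]
gripper_width: 0.308
t: 9.1
tool_pos: [0.5803, 0.1106, 0.0437]
tool_rot: [0.863, 1.571, -2.259]
wrist_force: [0.3, 0.3, -1.2]
gripper_width: 0.307
t 9.1 tcp [0.5803 0.1106 0.0437] w 0.307 F [ 0.3  0.3 -1.2]
[[-0.     0.019 -1.   ]
 [-0.    -1.    -0.019]
 [-1.     0.     0.   ]]
j [-0.75  0.43  0.6   1.83 -0.29  0.96 -1.58]
shift cm (tool) [ 0.37 -0.04  0.03]
turn deg [-0.04  0.   -0.  ]
turn deg [179.96  -0.    -0.  ]
```

```bash
python3 -m pendant '[0.15,0,0,0,0,0,0, 0,0,0,0,0,0,0]'
python3 -m pendant '[0.15,0,0,0,0,0,0, 0,0,0,0,0,0,0]'
python3 - <<'E'
from h import *
to([.58,.111,.04],.02-np.pi/2)
p,d=snapshot('side');crop(p,260,180,160,120,5,'pics/g8s.png')
E
```

```text
t: 9.3
tool_pos: [0.5802, 0.1106, 0.0422]
tool_rot: [0.339, 1.571, -2.783]
wrist_force: [0.1, -0.3, -1.2]
gripper_width: 0.307
t: 9.5
tool_pos: [0.5805, 0.1106, 0.0412]
tool_rot: [-2.722, 1.57, 0.439]
wrist_force: [-0.7, -0.5, 3.8]
gripper_width: 0.305
t 9.5 tcp [0.5805 0.1106 0.0412] w 0.305 F [-0.7 -0.5  3.8]
[[ 0.     0.019 -1.   ]
 [ 0.    -1.    -0.019]
 [-1.    -0.    -0.   ]]
j [-0.75  0.44  0.6   1.84 -0.3   0.96 -1.57]
shift cm (tool) [ 0.12 -0.04  0.05]
turn deg [-0.04 -0.02  0.01]
turn deg [1.7996e+02 1.0000e-02 3.0000e-02]
```

View pics/g8s.png

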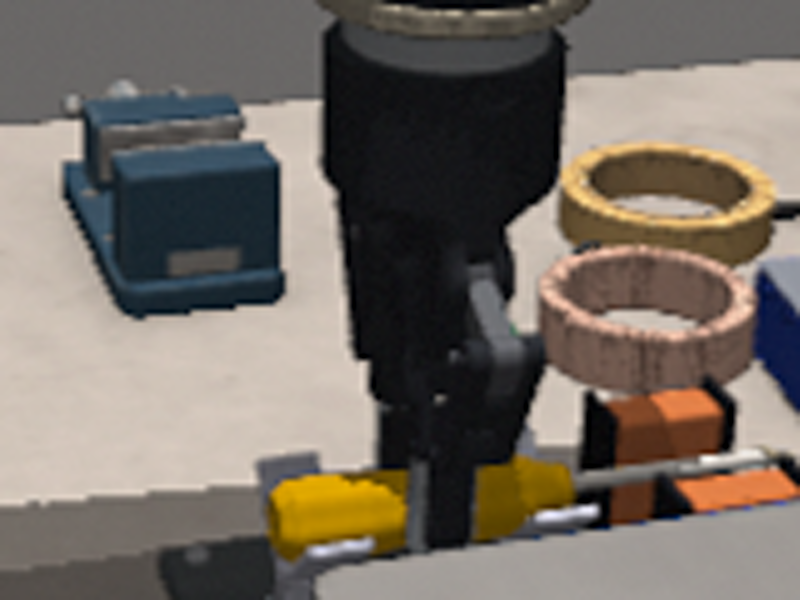

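There is contact (about 4 N upward) at the expected height, so the handle is seated. Next I open the fingers part way, which keeps clear of the housing, and look.

```bash
python3 -m pendant '[0,0,0,0,0,0,0.33, 0,0,0,0,0,0,0.38, 0,0,0,0,0,0,0.5, 0,0,0,0,0,0,0.62, 0,0,0,0,0,0,0.62]'
python3 -m pendant '[0,0,0,0,0,0,0.62,0,0,0,0,0,0,0.62]'
python3 - <<'E'
from h import *
to([.58,.111,.15],.02-np.pi/2)
p,d=snapshot('side');crop(p,260,180,160,120,5,'pics/g9s.png')
E
```

```text
t: 10.05
tool_pos: [0.5803, 0.1106, 0.0408]
tool_rot: [0.797, 1.571, -2.325]
wrist_force: [-0.1, -0.1, 0.1]
gripper_width: 0.624
t: 10.25
tool_pos: [0.5803, 0.1106, 0.0408]
tool_rot: [0.63, 1.571, -2.492]
wrist_force: [0.2, -0.0, -0.7]
gripper_width: 0.622
t 10.25 tcp [0.5803 0.1106 0.0408] w 0.622 F [ 0.2 -0.  -0.7]
[[-0.     0.019 -1.   ]
 [-0.    -1.    -0.019]
 [-1.     0.     0.   ]]
j [-0.75  0.44  0.6   1.84 -0.3   0.96 -1.57]
shift cm (tool) [-10.92  -0.04   0.03]
turn deg [-0.05  0.   -0.  ]
turn deg [179.95  -0.    -0.  ]
```

View pics/g9s.png

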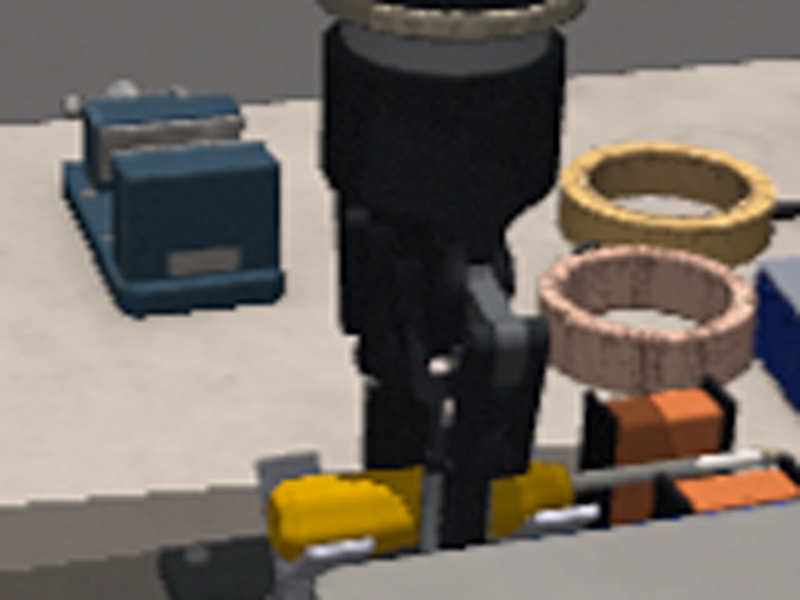

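```bash
python3 -m pendant '[-1,0,0,0,0,0,0.62, -2,0,0,0,0,0,0.62, -3,0,0,0,0,0,0.62, -3,0,0,0,0,0,0.62, -2,0,0,0,0,0,0.62]'
python3 - <<'E'
from h import *
to([.552,.0055,.15],.02-np.pi/2)
p,d=snapshot('side');crop(p,260,180,160,120,5,'pics/g10s.png');np.save('pics/g10s.npy',d)
p,d=snapshot('top');crop(p,320,130,160,150,4,'pics/g10t.png');np.save('pics/g10t.npy',d)
E
```

```text
t: 10.8
tool_pos: [0.5811, 0.1104, 0.1538]
tool_rot: [-2.828, 1.568, 0.332]
wrist_force: [0.7, -0.5, -0.1]
gripper_width: 0.619
t 10.8 tcp [0.5811 0.1104 0.1538] w 0.619 F [ 0.7 -0.5 -0.1]
[[ 0.002  0.019 -1.   ]
 [ 0.001 -1.    -0.019]
 [-1.    -0.001 -0.002]]
j [-0.8   0.3   0.65  1.74 -0.2   1.16 -1.65]
shift cm (tool) [ 0.36 10.44  3.1 ]
turn deg [-0.08 -0.13  0.04]
turn deg [1.7992e+02 7.0000e-02 2.1000e-01]
```

View pics/g10s.png

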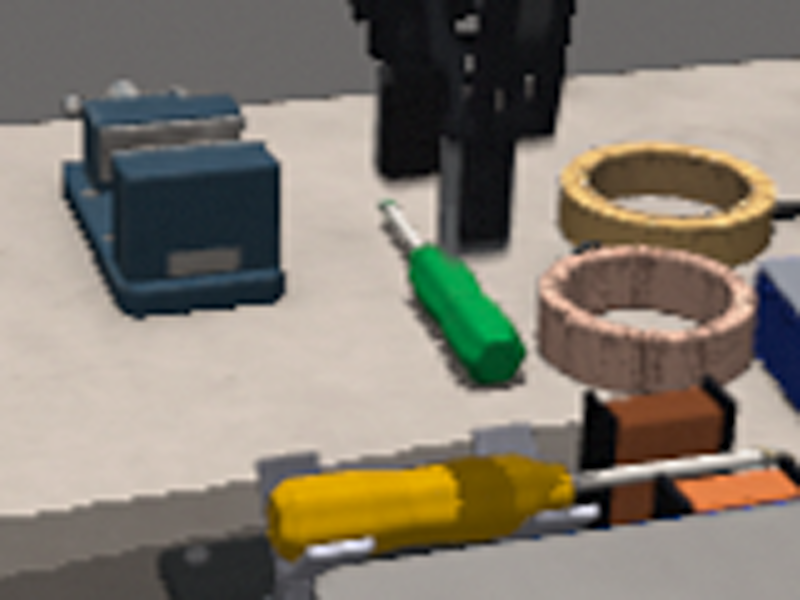

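View pics/g10t.png

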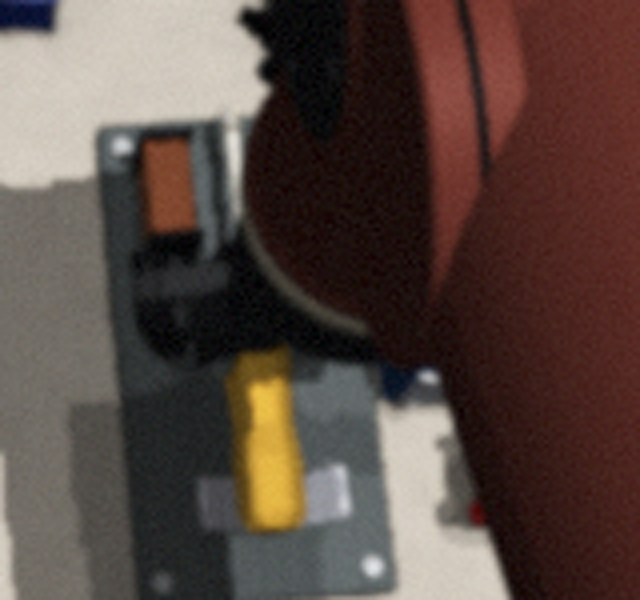

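Run:
```python
from h import *
print(px('top',320+270/4-.4,130+530/4-.4,z=.048))
def py(u,v,y):
    c=camera_model('side');r=c['extrinsics'][:3,:3]@np.array([(u-c['cx'])/f('side'),(v-c['cy'])/f('side'),1]);o=c['extrinsics'][:3,3];return o+r*(y-o[1])/r[1]
for cu,cv in[(270,520),(575,485),(690,468),(775,455)]: print(py(260+cu/5-.4,180+cv/5-.4,.111))
```

```text
[0.5286822 0.1119657 0.048    ]
[0.52886617 0.111      0.05203585]
[0.63659033 0.111      0.04963854]
[0.67922458 0.111      0.05022275]
[0.71147694 0.111      0.0508422 ]
```

The driver is seated: its middle is at about (0.581, 0.111, 0.050), within 2 mm of the cradle point. Next is the knob.

```bash
python3 -m pendant '[0,2.6,0.7,0,0,0,0.8, 0,2.6,0.7,0,0,0,0.9, 0,2.6,0.7,0,0,0,0.9, 0,2.6,0.7,0,0,0,0.9, 0,0,0,0,0,0,0.9]'
python3 -m pendant '[0,0,0,0,0,0,0.9,0,0,0,0,0,0,0.9]'
python3 - <<'E'
from h import *
to([.554,.0055,.08],.02-np.pi/2)
p,d=snapshot('side');cv2.imwrite('pics/k1s.png',p[:,:,::-1])
p,d=snapshot('top');crop(p,340,130,200,150,4,'pics/k1t.png')
E
```

```text
t: 11.4
tool_pos: [0.5531, 0.0016, 0.1508]
tool_rot: [0.968, 1.57, -2.16]
wrist_force: [-0.5, -0.5, 0.0]
gripper_width: 0.903
t: 11.6
tool_pos: [0.5543, 0.0072, 0.1506]
tool_rot: [-0.542, 1.57, 2.62]
wrist_force: [0.5, 0.4, -0.3]
gripper_width: 0.904
t 11.6 tcp [0.5543 0.0072 0.1506] w 0.904 F [ 0.5  0.4 -0.3]
[[-0.    0.02 -1.  ]
 [ 0.   -1.   -0.02]
 [-1.   -0.    0.  ]]
j [-0.7   0.23  0.7   1.83 -0.16  1.14 -1.49]
shift cm (tool) [7.06 0.17 0.03]
turn deg [0.02 0.02 0.01]
turn deg [-1.7998e+02 -2.0000e-02  3.0000e-02]
```

View pics/k1t.png

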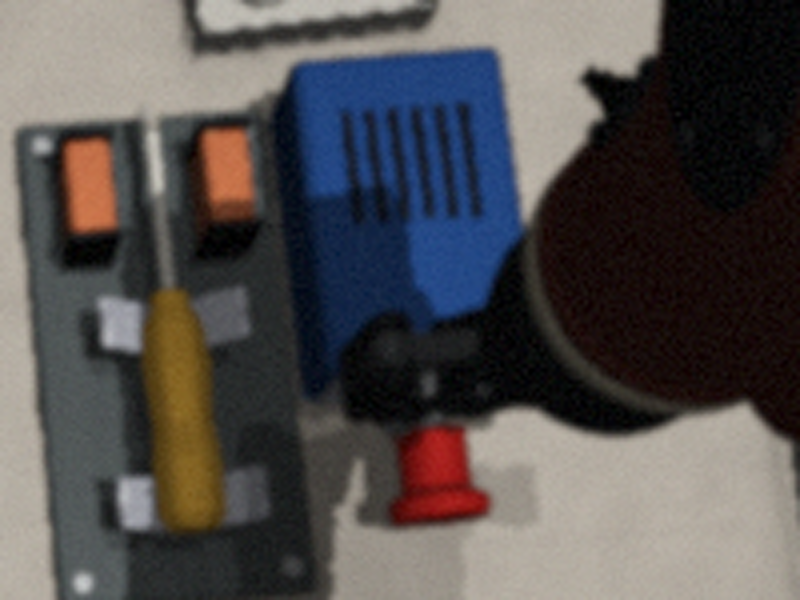

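View pics/k1s.png

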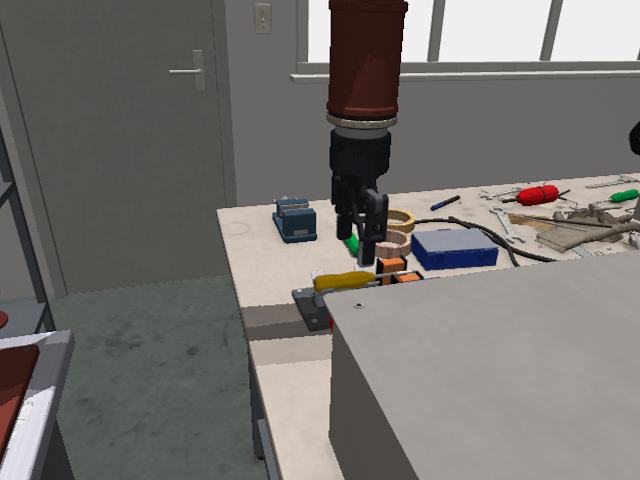

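The driver lies in both rests with the blade between the poles. The hand is above the knob, at crop (435,460), so I'm descending.

```bash
python3 -m pendant '[2,0.15,0,0,0,0,0.9, 2,0,0,0,0,0,0.9, 2,0,0,0,0,0,0.9, 1,0,0,0,0,0,0.9, 0,0,0,0,0,0,0.9]'
python3 -m pendant '[0,0,0,0,0,0,0.9]'
python3 - <<'E'
from h import *
to([.554,.0055,.027],.02-np.pi/2)
p,d=snapshot('top');crop(p,340,130,200,150,4,'pics/k2t.png')
E
```

```text
t: 12.2
tool_pos: [0.5535, 0.005, 0.0796]
tool_rot: [0.302, 1.568, -2.819]
wrist_force: [0.7, -0.0, 0.2]
gripper_width: 0.9
t: 12.3
tool_pos: [0.5547, 0.0048, 0.0813]
tool_rot: [2.593, 1.57, -0.529]
wrist_force: [0.2, -0.0, 1.0]
gripper_width: 0.9
t 12.3 tcp [0.5547 0.0048 0.0813] w 0.9 F [ 0.2 -0.   1. ]
[[ 0.     0.019 -1.   ]
 [-0.    -1.    -0.019]
 [-1.     0.    -0.   ]]
j [-0.67  0.32  0.68  1.9  -0.24  1.   -1.43]
shift cm (tool) [ 5.43 -0.08  0.07]
turn deg [-0.03 -0.02 -0.01]
turn deg [ 1.7997e+02 -2.0000e-02  3.0000e-02]
```

View pics/k2t.png

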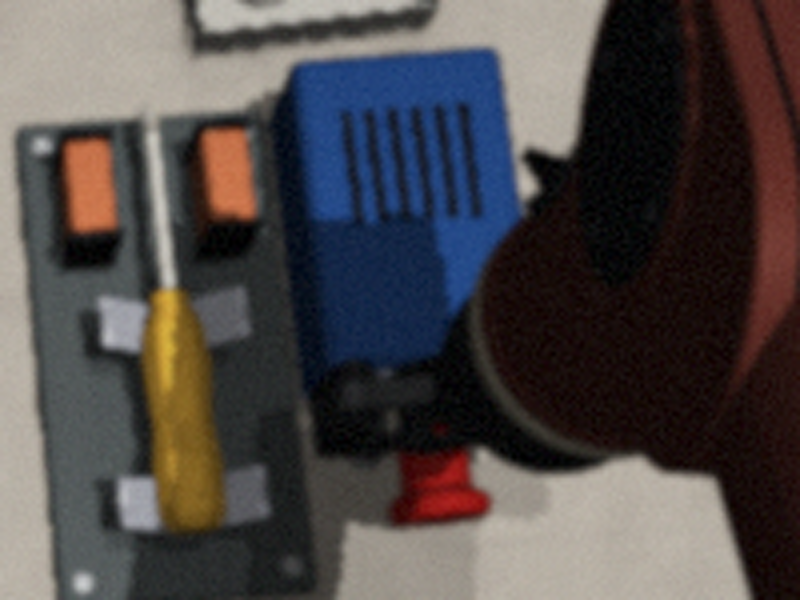

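```bash
python3 -m pendant '[1.5,-0.07,0,0,0,0,0.9, 1.5,0,0,0,0,0,0.9, 1.3,0,0,0,0,0,0.9, 1,0,0,0,0,0,0.9, 0,0,0,0,0,0,0.9]'
python3 -m pendant '[0,0,0,0,0,0,0.9]'
python3 - <<'E'
from h import *
to([.554,.0055,.027],.02-np.pi/2)
p,d=snapshot('top');crop(p,340,130,200,150,4,'pics/k3t.png')
E
```

```text
t: 12.85
tool_pos: [0.5531, 0.0051, 0.0259]
tool_rot: [0.278, 1.568, -2.844]
wrist_force: [0.1, 0.4, 0.0]
gripper_width: 0.898
t: 12.95
tool_pos: [0.5542, 0.005, 0.0276]
tool_rot: [0.674, 1.57, -2.449]
wrist_force: [0.2, -0.1, -0.3]
gripper_width: 0.901
t 12.95 tcp [0.5542 0.005  0.0276] w 0.901 F [ 0.2 -0.1 -0.3]
[[-0.001  0.019 -1.   ]
 [-0.    -1.    -0.019]
 [-1.     0.     0.001]]
j [-0.63  0.4   0.65  1.94 -0.3   0.9  -1.39]
shift cm (tool) [ 0.06 -0.05  0.02]
turn deg [-0.06  0.03 -0.03]
turn deg [ 1.7994e+02 -4.0000e-02 -5.0000e-02]
```

View pics/k3t.png

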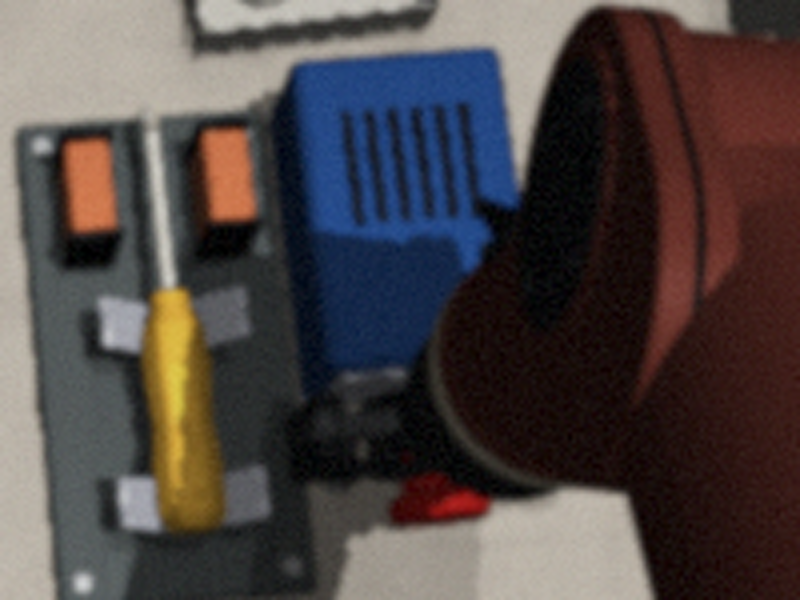

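```bash
python3 -m pendant '[0,0,0,0,0,0,0.7, 0,0,0,0,0,0,0.5, 0,0,0,0,0,0,0.4, 0,0,0,0,0,0,0.2, 0,0,0,0,0,0,0]' 60
python3 -m pendant '[0,0,0,0,0,0,0, 0,0,0,0,0,0,0, 0,0,0,0,0,0,0]'
python3 - <<'E'
from h import *
to([.534,.0055,.027],.02-np.pi/2)
E
```

```text
t: 13.5
tool_pos: [0.5545, 0.0052, 0.0284]
tool_rot: [-2.886, 1.57, 0.275]
wrist_force: [-1.8, -0.6, 5.5]
gripper_width: 0.329
t: 13.8
tool_pos: [0.5545, 0.0052, 0.0284]
tool_rot: [-2.808, 1.57, 0.353]
wrist_force: [-2.7, 0.3, 4.8]
gripper_width: 0.333
t 13.8 tcp [0.5545 0.0052 0.0284] w 0.333 F [-2.7  0.3  4.8]
[[ 0.     0.019 -1.   ]
 [ 0.    -1.    -0.019]
 [-1.    -0.    -0.   ]]
j [-0.63  0.4   0.65  1.94 -0.3   0.91 -1.39]
shift cm (tool) [ 0.14 -0.07  2.05]
turn deg [-0.05 -0.02  0.01]
turn deg [1.7995e+02 1.0000e-02 4.0000e-02]
```

The opening is about 28 mm, so the fingers are on the 30 mm waist. Pulling along tool +z.

```bash
python3 -m pendant '[0,0,0.4,0,0,0,0, 0,0,0.4,0,0,0,0, 0,0,0.4,0,0,0,0, 0,0,0.4,0,0,0,0, 0,0,0,0,0,0,0]'
python3 -m pendant '[0,0,0.15,0,0,0,0, 0,0,0,0,0,0,0]'
python3 - <<'E'
from h import *
to([.534,.0055,.027],.02-np.pi/2)
E
```

```text
t: 14.3
tool_pos: [0.5395, 0.0048, 0.0285]
tool_rot: [3.076, 1.567, -0.046]
wrist_force: [7.5, -0.8, -3.2]
gripper_width: 0.331
t: 14.5
tool_pos: [0.5384, 0.0048, 0.0285]
tool_rot: [3.056, 1.567, -0.066]
wrist_force: [8.1, -1.4, -2.3]
gripper_width: 0.337
t 14.5 tcp [0.5384 0.0048 0.0285] w 0.337 F [ 8.1 -1.4 -2.3]
[[ 0.004  0.019 -1.   ]
 [-0.    -1.    -0.019]
 [-1.     0.    -0.004]]
j [-0.65  0.36  0.65  1.98 -0.28  0.89 -1.4 ]
shift cm (tool) [ 0.14 -0.08  0.44]
turn deg [-0.05 -0.22 -0.02]
turn deg [ 1.7995e+02 -3.0000e-02  3.5000e-01]
```

```bash
python3 -m pendant '[0,0,0.15,0,0,0,0, 0,0,0.15,0,0,0,0, 0,0,0,0,0,0,0, 0,0,0,0,0,0,0]'
python3 - <<'E'
from h import *
to([.534,.0055,.027],.02-np.pi/2)
p,d=snapshot('top');crop(p,340,130,200,150,4,'pics/k4t.png')
E
```

```text
t: 14.9
tool_pos: [0.5365, 0.0048, 0.0285]
tool_rot: [3.018, 1.565, -0.104]
wrist_force: [13.8, -1.1, -8.1]
gripper_width: 0.331
t 14.9 tcp [0.5365 0.0048 0.0285] w 0.331 F [13.8 -1.1 -8.1]
[[ 0.006  0.019 -1.   ]
 [-0.001 -1.    -0.019]
 [-1.     0.001 -0.006]]
j [-0.65  0.36  0.66  1.98 -0.28  0.88 -1.4 ]
shift cm (tool) [ 0.15 -0.08  0.24]
turn deg [-0.05 -0.34 -0.04]
turn deg [ 1.7995e+02 -7.0000e-02  5.4000e-01]
```

View pics/k4t.png

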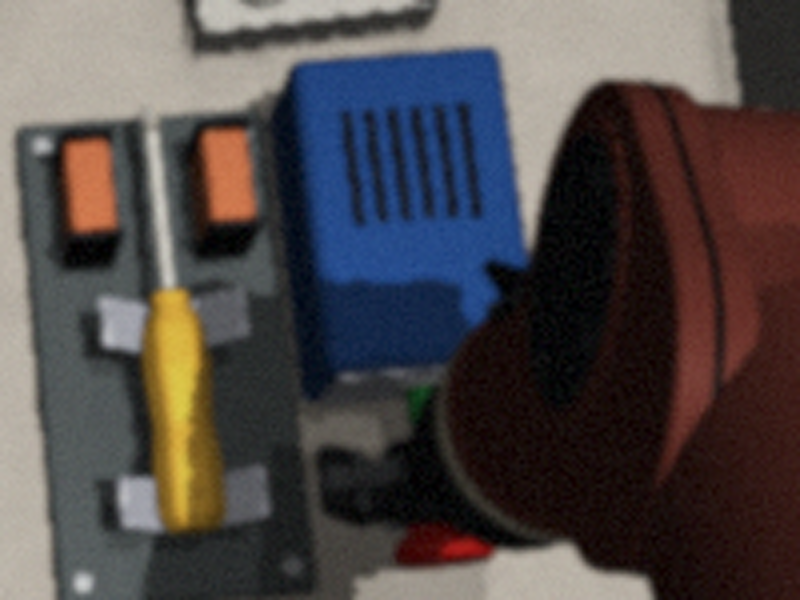

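The green band shows at crop (420,400), and the pull force jumped to 14 N at 18 mm, so the knob is at its stop. I'm holding it there for 1.5 s.

```bash
python3 -m pendant '[0,0,0,0,0,0,0, 0,0,0,0,0,0,0, 0,0,0,0,0,0,0, 0,0,0,0,0,0,0, 0,0,0,0,0,0,0]'
python3 -m pendant '[0,0,0,0,0,0,0, 0,0,0,0,0,0,0, 0,0,0,0,0,0,0, 0,0,0,0,0,0,0, 0,0,0,0,0,0,0]'
python3 -m pendant '[0,0,0,0,0,0,0, 0,0,0,0,0,0,0, 0,0,0,0,0,0,0, 0,0,0,0,0,0,0, 0,0,0,0,0,0,0]'
```

```text
t: 15.45
tool_pos: [0.5365, 0.0048, 0.0285]
tool_rot: [3.013, 1.565, -0.11]
wrist_force: [13.3, -1.6, -7.6]
gripper_width: 0.333
t: 15.95
tool_pos: [0.5365, 0.0048, 0.0285]
tool_rot: [3.013, 1.565, -0.11]
wrist_force: [12.5, -1.2, -7.7]
gripper_width: 0.334
t: 16.45
tool_pos: [0.5365, 0.0047, 0.0286]
tool_rot: [3.014, 1.565, -0.108]
wrist_force: [12.9, 0.0, -7.3]
gripper_width: 0.335
```

```bash
python3 -m pendant '[0,0,-0.5,0,0,0,0, 0,0,-0.5,0,0,0,0, 0,0,-0.5,0,0,0,0, 0,0,-0.3,0,0,0,0, 0,0,-0.15,0,0,0,0]'
python3 -m pendant '[0,0,0,0,0,0,0, 0,0,0,0,0,0,0.4, 0,0,0,0,0,0,0.6, 0,0,0,0,0,0,0.9, 0,0,0,0,0,0,0.9]'
python3 -m pendant '[0,0,0,0,0,0,0.9,0,0,0,0,0,0,0.9]'
python3 - <<'E'
from h import *
to([.554,.0055,.15],.02-np.pi/2)
p,d=snapshot('top');crop(p,340,130,200,150,4,'pics/k5t.png')
E
```

```text
t: 16.95
tool_pos: [0.554, 0.0052, 0.0283]
tool_rot: [3.131, 1.57, 0.008]
wrist_force: [3.4, -0.9, 7.1]
gripper_width: 0.333
t: 17.45
tool_pos: [0.5527, 0.0054, 0.0275]
tool_rot: [-0.027, 1.57, 3.134]
wrist_force: [0.5, 0.1, 1.1]
gripper_width: 0.889
t: 17.65
tool_pos: [0.5532, 0.0053, 0.0277]
tool_rot: [0.041, 1.57, -3.082]
wrist_force: [0.5, 0.4, 0.2]
gripper_width: 0.903
t 17.65 tcp [0.5532 0.0053 0.0277] w 0.903 F [0.5 0.4 0.2]
[[-0.     0.019 -1.   ]
 [-0.    -1.    -0.019]
 [-1.     0.     0.   ]]
j [-0.63  0.4   0.65  1.94 -0.3   0.9  -1.39]
shift cm (tool) [-12.23  -0.02  -0.08]
turn deg [-0.05  0.02 -0.  ]
turn deg [ 1.7995e+02 -0.0000e+00 -3.0000e-02]
```

View pics/k5t.png

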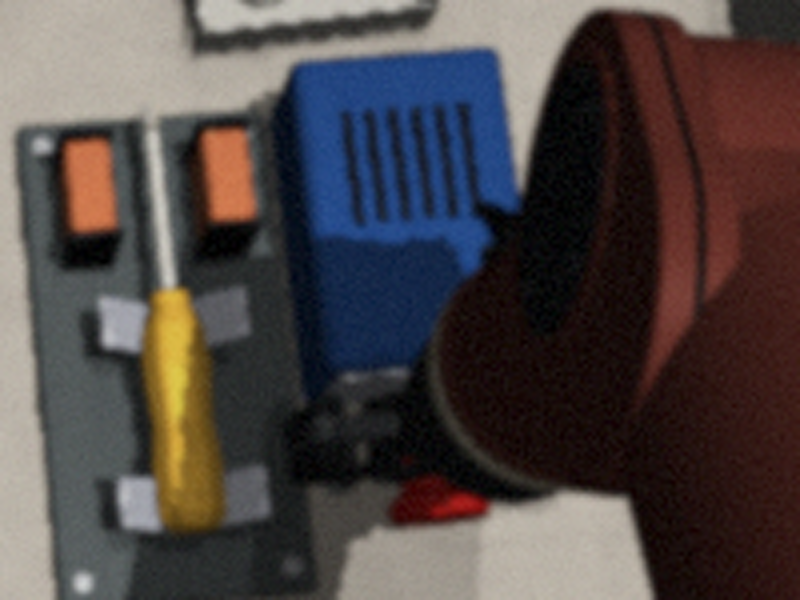

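The knob is home, with the flange back at crop (440,505) and the green band hidden. Lifting away and checking.

```bash
python3 -m pendant '[-2,0,0,0,0,0,0.9, -2.5,0,0,0,0,0,0.9, -3,0,0,0,0,0,0.9, -3,0,0,0,0,0,0.9, -3,0,0,0,0,0,0.9]'
python3 -m pendant '[0,0,0,0,0,0,0.9,0,0,0,0,0,0,0.9]'
python3 - <<'E'
from h import *
s=sense();print(s['wrist_force'],abs(s['joint_vel']).max())
p,d=snapshot('top');crop(p,340,130,200,150,4,'pics/k6t.png')
p,d=snapshot('side');crop(p,260,180,160,120,5,'pics/k6s.png')
E
```

```text
t: 18.2
tool_pos: [0.5531, 0.0052, 0.164]
tool_rot: [0.633, 1.571, -2.49]
wrist_force: [0.9, 1.2, -0.1]
gripper_width: 0.899
t: 18.4
tool_pos: [0.5536, 0.0054, 0.1632]
tool_rot: [-2.627, 1.569, 0.534]
wrist_force: [-1.6, -0.3, 0.1]
gripper_width: 0.907
[-1.59198499 -0.2857356   0.13631982] 0.029500611624853228
```

View pics/k6t.png

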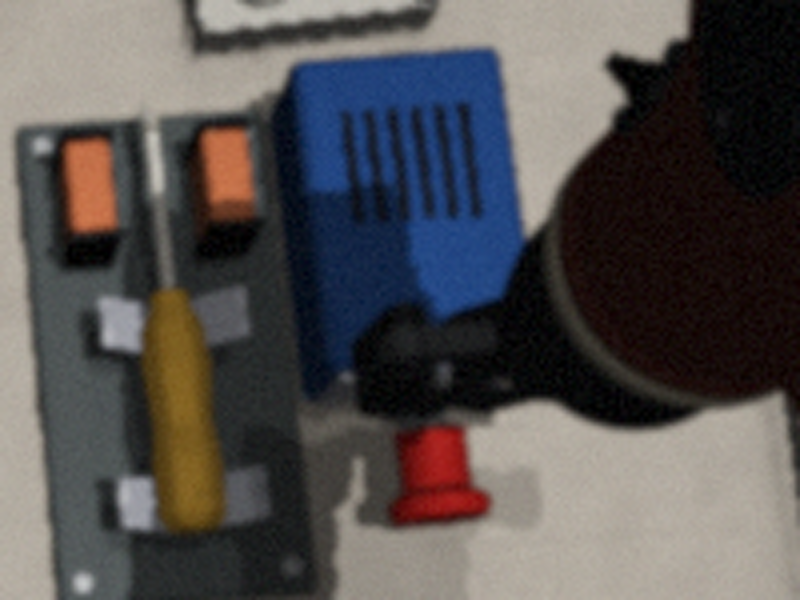

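View pics/k6s.png

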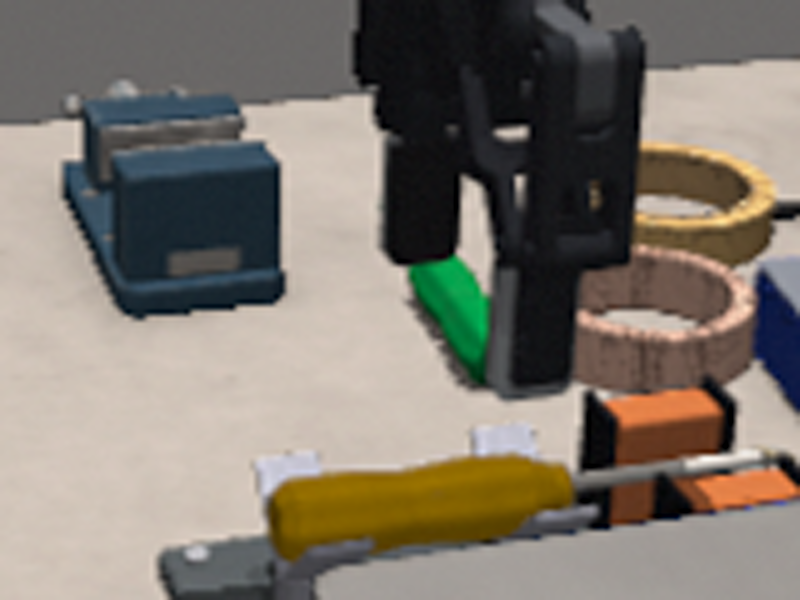

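The knob matches its picture from before the pull (flange at crop (440,505)), the driver is still in the rests, and the hand is clear.

```bash
python3 -m pendant '[0,0,0,0,0,0,0.9,0,0,0,0,0,0,0.9,0,0,0,0,0,0,0.9]'; python3 -c "
from rig import *
print(sign_off())"
```

```text
t: 18.8
tool_pos: [0.5531, 0.0052, 0.1623]
tool_rot: [0.441, 1.57, -2.682]
wrist_force: [0.1, 0.7, 0.3]
gripper_width: 0.903
the job is handed in; nothing more can be done
None
```

I set the yellow screwdriver down in both V-rests and let go, pulled the red knob to its stop, held it, and let it return home. The job was handed in at 18.8 s of the 58 s allowed, with no verdict reported.

- **Screwdriver:** I lowered it until it touched the rests at about 4 N. My images put the handle middle at about (0.581, 0.111, 0.050) m, within about 2 mm of the cradle point. The blade lies between the copper pole blocks, pointing away from the robot.
- **Knob:** it was pulled 18 mm. The pull force rose to about 13 N at the stop, the green band showed, and I held it there for more than 1.5 s. I guided it home before opening the fingers. Afterwards the green band was hidden and the knob looked the same as before the pull; I judged home from the picture only.
- **Final state:** the hand is clear above the work with wrist force near zero. The green screwdriver and copper ring were never touched, though the hand partly hid both in the last side view.

No check failed. Two readings disagreed slightly: the grasped driver's handle middle measured from its ends and from its blade tip differed by about 10 mm along the axis. After placing, the handle ends and the tip agreed to about 6 mm, inside the 15 mm allowed.

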